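Set up the mitre saw for the next cut

ROBOT

A 6-joint arm with a two-finger parallel gripper is mounted at the origin on the work surface. World frame = base frame: x ahead of the robot, y to its left, z up, the work surface at z = 0. Lengths are in m, angles in degrees, forces in N, time in s.
With the tool pointing down it reaches from about 0.275 to 0.875 m from the base axis. Payload 12.5 kg.
Tool frame: the origin (TCP) lies at the very end of the fingers, on their centre line; the grasp point (between the pads) lies 19 mm behind it; z points along the fingers, y is the line along which they close (so a half turn about z gives the same grasp; the last joint's range is limited). The gripper opens to 85 mm and grips with 20 to 120 N. Pads are 22 mm wide; open, the fingers measure 114 mm over their backs; the gripper's body (76 mm by 85 mm) begins 54 mm behind the grasp point. The pads swing forward as they close: fully open they stand 13 mm farther back than shut.
Start: joints at [-74.977, 20.094, 94.641, -0, 65.266, -4.847], TCP at [0.187, -0.517, 0.231] pointing down, gripper open.
Joint ranges: [-157.81, 157.81], [-45, 120.19], [0.68, 151.7], [-89.99, 269.99], [4.06, 180], [-164.3, 164.3]. Speed limits (degrees/s): [127.2, 127.2, 159.86, 180, 180, 180].

INTERFACE

Orientations are given as [roll, pitch, yaw] about the fixed x, y, z axes, in that order (R = Rz(yaw) Ry(pitch) Rx(roll)).
In Python, from station import ctrl gives the robot as it stands.
- The arm moves only by the tool carry_out, never from a script. Its argument "series" is a list of rows, each a list of 7 numbers: the shift along the tool's x, y, z in mm, then the turn, a rotation vector about the tool's x, y, z in rad, then the finger opening in mm, from 0 to 85.4. A call has 1 to 12 rows; each row shifts and turns the commanded pose from where the row before left it, along the tool's axes as they then stand; what a row does not reach is not made up. A row lasts 1/8 s, in which the tool goes at most 62.5 mm and 10.7 degrees, less where a joint would pass 70% of its speed; a pose out of reach is approached as far as the arm can. A call with a gripper value outside its range is refused whole. The fingers move at their own pace and stop on an object; the grip force is fixed at half the most. Time passes only in rows, so rows that do not move let the fingers close. It gives the time, the measured TCP pose, the force, the opening and the grip force at its end, in the units of the state.
- ctrl.read_state(): the state, without advancing time (a new reading comes with each control period).
- ctrl.snapshot(name): name is "scene" or "side" or "wrist"; returns a dict with "pixels" (400x640x3 uint8, red, green, blue), "fov_y" (degrees; the focal length in pixels is half the picture's height over the tangent of half this angle, whatever the lens; pixels are square), "cx", "cy" (the principal point, pixels), "R" (3x3) and "t" (3): a world point X has camera coordinates R X + t; the wrist camera has in their place "mount" (4x4, takes a point from camera to tool coordinates, whose origin is the TCP and whose axes are the flange's). Camera axes: x right, y down, z forward; pixel columns grow to the right and rows downward; lengths in m; the calibration is good to about 2 mm. A picture is of the moment at which its call begins: read the wrist's pose just before it. There is no depth.
- ctrl.hand_in(): hands the job in; it is judged then, once.
The state is a dict: "time": time; "joint_positions": joint angles; "qd": joint speeds; "joint_torque": joint torques, N m; "eef_pos": TCP position; "orientation": TCP orientation; "ft_force": force on the tool from outside, world axes, zero at the start; "wrist_torque": the same for the moment, N m; "finger_gap": finger opening in m; "grip_force": force on a finger pad.
Only numpy, scipy, OpenCV 4.12 (cv2) and the standard library are available. Lean on these libraries where they do the work, as an engineer would, in place of code of your own. Each camera call takes 0.05 s, during which the arm holds its last target. There are 200 camera calls.

TASK

Get the hand mitre saw ready for the next cut: put the offcut left lying on the saw table into the blue bin, and slide the length stop along the fence until its steel face is level with the edge of the red tape that is nearer to the stop. Feed the long batten, standing on edge as it is now and green-painted end last, under the raised saw blade until its bare end butts against the stop, and leave it resting on the saw table, flush against the fence along its whole length. Do not knock the saw or shift the stop off its mark, and leave the glue bottle, jar, roll of masking tape and pliers where they are.

Things in the scene. Friction and masses are not known exactly. Their poses are not given: they have to be found in the camera images.
- machine: Base of a hand mitre saw, fixed to the bench. Origin: bench level, where the fence's working face (plane x=0) meets the saw's pivot. +y is the feed direction along the fence; -x points over the saw table towards the robot. Aluminium saw table: top at z=45 mm, x=-110..0, y=-160..260 mm. Work lies on it against the fence and is fed from the -y side to the +y side.
- fence (a point): Top front edge of the aluminium fence, 73 mm above the bench, 28 mm above the saw table, straight over the machine's origin; axes as the machine's. The fence is 22 mm thick (x=0..22 mm) in two lengths, y=-160..-40 and y=40..260 mm. Behind it nothing of the base is higher.
- saw: Bow saw with its guide rods, fixed, latched up, swivelled to some mitre angle (up to 0.2 rad from the machine). Origin: the pivot (the machine's origin); x along the blade, away from the robot. Blue frame tube over the blade at z=197..215 mm, x=-230..210 mm; end arms down to z=115 mm. Orange handle out to x=-311 mm, z=119..216 mm. Swivel arm under the table. Not to be knocked (5 N).
- blade (a point): Lower edge of the thin steel blade over the pivot, 117 mm above the bench (72 mm above the saw table: 12 mm above the top of a batten lying there). The blade runs along x of the saw from -230 to 200 mm and is 36 mm high. x axis along the blade.
- rods (a point): Top of the front pair of steel guide rods (caps at 258 mm above the bench), at x=-138 mm of the saw; a like pair stands behind the fence at x=+125 mm. Rods 12 mm thick at y=+-18 mm, rising from the bench; blocks on them reach y=+-30 mm and 17 mm in x.
- stop (a joint): Slide of the length stop along the fence (m): 0 at its far end, growing as it slides towards the blade (machine -y), at most 0.16; the stop's face lies at machine y = 0.22 - value. Stiff: needs about 8 N to slide and stays where it is left.
- stop_face (a point): Middle of the stop's steel face, which looks to the blade (machine -y), at machine x=-14, z=75 mm; axes as the machine's. It is the side of a plate 10 mm thick in front of the fence, x=-34..0, z=49..100 mm. Beside it, on the fence, a black carriage 40 mm long (+y of the face), x=0..24, z=74..100 mm, with a lock knob behind it out to x=42 mm.
- stop_tab (a point): Centre of the stop's yellow thumb tab, 12 mm thick (machine x), 30 mm long (machine y), standing from z=99 to z=135 mm; the point is at machine x=0, z=117 mm and 20 mm in +y from the stop's face. Can be pinched from above across its thickness.
- tape: Strip of red tape 10 mm wide over top and face of the fence: the length mark. Origin: on the fence's front top edge (machine x=0, z=73 mm) at the strip's edge nearer to the stop (away from the blade); the strip runs from here 10 mm to machine -y. 95 to 140 mm past the pivot. Axes as the machine's. Of no thickness to speak of.
- batten: Pine batten 300 mm long (its y axis), 28 mm wide (x), 60 mm high (z), 0.18 to 0.28 kg, standing on its edge on the bench. Origin: centre of its underside. +y points to the bare end, the end at -y is painted green.
- batten_end (a point): Centre of the batten's bare end face, at y=+150 mm, 30 mm above its underside.
- batten_tail (a point): Centre of the batten's green end face, at y=-150 mm, 30 mm above its underside.
- offcut: Pine offcut 60 mm long (y), 28 mm wide (x), 60 mm high (z), about 50 g, standing on the saw table between the blade and the stop, in front of the fence. Origin: centre of its underside.
- bin: Blue open plastic bin, fixed, 120 (x) by 160 (y) by 55 mm high, walls 4 mm, floor 4 mm. Origin: centre of its underside.
- glue: White glue bottle with orange cap, 52 mm diameter, 145 mm high, standing loose behind the saw (its place and the pliers' may be exchanged). Origin: centre of its underside. Bystander.
- jar: Amber glass jar with black lid, 56 mm diameter, 75 mm high, in front of the saw table. Origin: centre of its underside. Bystander.
- roll: Roll of masking tape lying flat, 90 mm diameter, 24 mm high, near the robot on its right. Origin: centre of its underside. Bystander.
- pliers: Pliers with red handles lying flat behind the saw, 165 mm long (y axis to the jaws), 65 mm wide, 16 mm high. Origin: at the pivot, bench level. Bystander.

How it is judged:
By the outcome, as a careful person would: the job done as asked, in the order asked, and still so for the second after the job is handed in, with the robot touching nothing.
It also fails if it takes over 72 s, if anything falls off the work surface, if the arm or the gripper's body presses on something with over 40 N, if the wrist force passes 120 N, or if a joint passes its speed limit or range.

## Working session

There is one attempt and no reset: what is moved stays moved. The work goes in short steps, Python scripts to look and compute and a tool call to move; the robot and the scene stay as the last step left them, time stands still between calls to the robot, and variables do not carry over. Pictures are saved under pics/ and viewed, at most 10 in all, crops included, and the job is handed in when it is done.

Besides the shell and the picture viewer there is one more tool, called after "Call:" by a JSON object that holds its "fn" and its "kwargs", one argument or row to a line. carry_out: Moves the arm, as the interface text tells. Its arguments: {"type":"object","properties":{"series":{"type":"array","items":{"type":"array","items":{"type":"number"}}}},"required":["series"]}

```bash
mkdir -p pics; ls
python3 - <<'E'
from station import ctrl
import cv2,pickle
s=ctrl.read_state();print(s)
d={}
for n in("scene","side","wrist"):
    p=ctrl.snapshot(n);d[n]=p;cv2.imwrite(f"pics/{n}0.png",p["pixels"][:,:,::-1])
    print(n,{k:v for k,v in p.items() if k!="pixels"})
pickle.dump((s,d),open("snap0.pkl","wb"))
E
```

```text
pics
{'time': 0.0, 'joint_positions': array([-7.49776093e+01,  2.01255641e+01,  9.46786236e+01,  2.02679848e-03,
        6.52659389e+01, -4.84506632e+00]), 'qd': array([ 0.00136589,  0.0403442 , -0.03683062, -0.00144558,  0.02742851,
       -0.12968185]), 'joint_torque': array([-3.23332706e-04, -5.06099439e+01, -2.91409135e+01, -8.45038880e-05,
        4.45742713e-03,  1.02030043e-06]), 'eef_pos': array([ 0.18687644, -0.51691036,  0.2307356 ]), 'orientation': array([-1.79930279e+02, -7.75625249e-03,  1.98666031e+01]), 'ft_force': array([-0.37730785,  0.09666058, -0.51755738]), 'wrist_torque': array([0.01709111, 0.0096229 , 0.0484369 ]), 'grip_force': 0.0, 'finger_gap': 0.0852450234105313}
scene {'fov_y': 47.26433006164634, 'cx': 315.15398902388904, 'cy': 190.994340275008, 'R': array([[ 0.59615707,  0.80275517, -0.0134494 ],
       [ 0.62036598, -0.47121226, -0.6269809 ],
       [-0.50964968,  0.36543554, -0.77891852]]), 't': array([-0.25170256, -0.2809848 ,  1.93625896])}
side {'fov_y': 54.85538459411326, 'cx': 312.96124922828903, 'cy': 199.4939534770663, 'R': array([[-0.88806995, -0.45965674, -0.00688778],
       [-0.28303251,  0.55851065, -0.7797169 ],
       [ 0.36224903, -0.69049369, -0.62609433]]), 't': array([0.41412925, 0.33073817, 0.83373156])}
wrist {'fov_y': 61.625342975842166, 'cx': 317.49199067072647, 'cy': 190.39006153500122, 'mount': array([[ 1.41869554e-04, -9.58426610e-01, -2.85339121e-01,
         7.20079643e-02],
       [ 9.99999912e-01,  2.48964657e-04, -3.39052039e-04,
         8.35737367e-04],
       [ 3.95995853e-04, -2.85339048e-01,  9.58426560e-01,
        -1.41592590e-01],
       [ 0.00000000e+00,  0.00000000e+00,  0.00000000e+00,
         1.00000000e+00]])}
```

View pics/scene0.png

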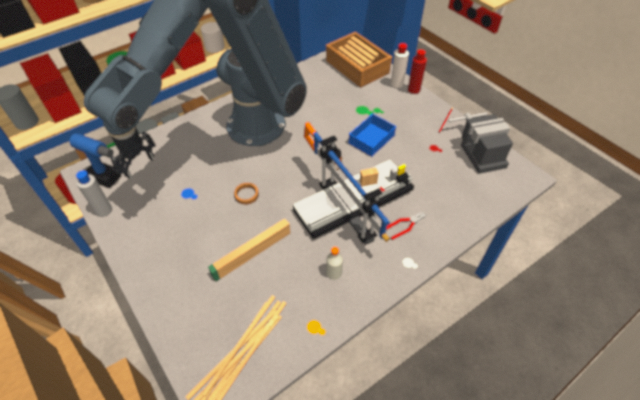

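View pics/side0.png

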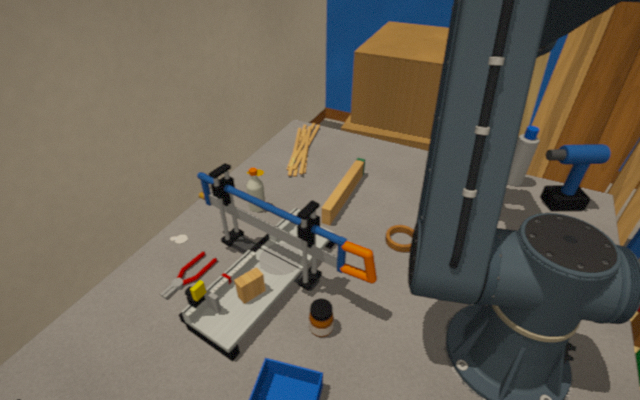

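View pics/wrist0.png

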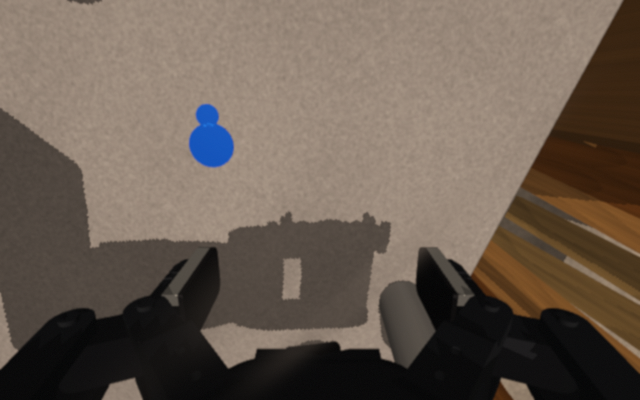

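The scene view shows the batten (green end 214,270, bare end 288,230), machine table (left corner 295,210, right 412,187), offcut (369,176) and yellow tab (402,169). The side view shows the offcut (249,285), tab (197,291), tape (228,278), jar (321,316) and bin (287,382). The wrist view shows only bench.

```bash
cat > h.py <<'E'
import numpy as np,cv2
from scipy.spatial.transform import Rotation as Ro
def cam(p,s=None):
    f=200/np.tan(np.radians(p["fov_y"])/2)
    K=np.array([[f,0,p["cx"]],[0,f,p["cy"]],[0,0,1]])
    if "mount" in p:
        T=np.eye(4);T[:3,:3]=Ro.from_euler("xyz",s["orientation"],degrees=True).as_matrix();T[:3,3]=s["eef_pos"]
        C=np.linalg.inv(T@p["mount"]);return K,C[:3,:3],C[:3,3]
    return K,np.array(p["R"]),np.array(p["t"])
def onz(c,uv,z):
    K,R,t=c;o=-R.T@t;d=R.T@np.linalg.inv(K)@np.array([uv[0],uv[1],1]);return o+d*(z-o[2])/d[2]
def proj(c,X):
    K,R,t=c;q=K@(R@np.asarray(X,float).T+np.array(t)[:,None]);return (q[:2]/q[2]).T
def mw(M,pts):  # machine pose (x,y,yaw) -> world
    x,y,a=M;P=np.atleast_2d(np.asarray(pts,float));c,s_=np.cos(a),np.sin(a)
    return np.c_[x+c*P[:,0]-s_*P[:,1],y+s_*P[:,0]+c*P[:,1],P[:,2]]
E
python3 - <<'E'
import pickle;from h import *
s,d=pickle.load(open("snap0.pkl","rb"))
S=cam(d["scene"]);D=cam(d["side"])
for n,c,uv,z in [("tabL",S,(295,210),.045),("tabL2",S,(320,231),.045),("tabR",S,(412,187),.045),("green",S,(215,268),.06),("bare",S,(288,226),.06),("bottle base",S,(334,275),0),("bottle top",D,(253,172),.145),
 ("offcut",S,(369,172),.105),("tab",S,(402,165),.135),("side offcut",D,(248,275),.105),("side tab",D,(197,283),.135),("bin",S,(372,137),.03),("jar",D,(320,306),.075),("tape side",D,(228,278),.073),("green side",D,(361,160),.06),("bare side",D,(328,207),.06),("side tab corner near",D,(235,350),.045),("far",D,(183,315),.045),("roll",S,(246,192),.024),("frame back",D,(205,178),.215),("frame front",D,(340,237),.215)]:
    print(n,onz(c,uv,z).round(3))
E
python3 - <<'E'
import cv2
a=cv2.imread("pics/side0.png")[150:370,150:400]
cv2.imwrite("pics/sidec.png",cv2.resize(a,None,fx=2.7,fy=2.7,interpolation=cv2.INTER_CUBIC))
E
```

```text
tabL [ 0.497 -0.143  0.045]
tabL2 [ 0.62  -0.126  0.045]
tabR [0.668 0.254 0.045]
green [ 0.54  -0.479  0.06 ]
bare [ 0.547 -0.205  0.06 ]
bottle base [ 0.76  -0.175  0.   ]
bottle top [ 0.742 -0.157  0.145]
offcut [0.557 0.14  0.105]
tab [0.62  0.234 0.135]
side offcut [0.557 0.142 0.105]
side tab [0.623 0.229 0.135]
bin [0.376 0.32  0.03 ]
jar [0.385 0.123 0.075]
tape side [0.613 0.151 0.073]
green side [ 0.53  -0.482  0.06 ]
bare side [ 0.522 -0.204  0.06 ]
side tab corner near [0.502 0.28  0.045]
far [0.656 0.265 0.045]
roll [ 0.308 -0.231  0.024]
frame back [0.772 0.002 0.215]
frame front [0.38  0.041 0.215]
```

View pics/sidec.png

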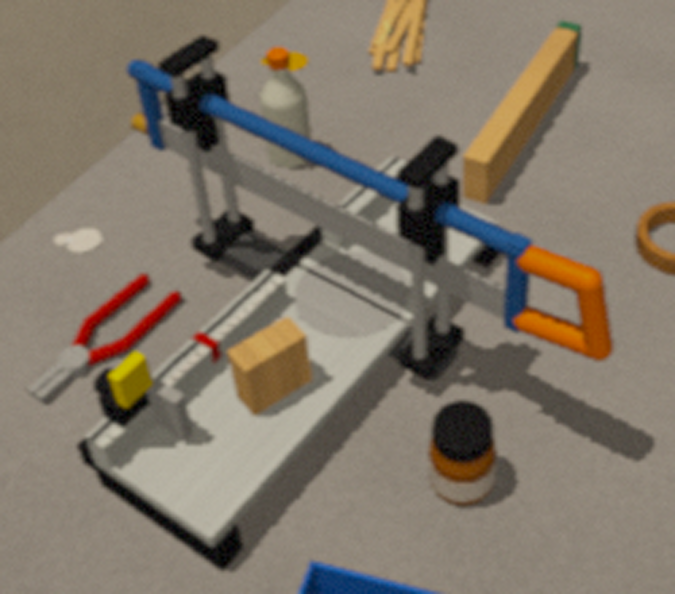

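Call:
{"fn": "carry_out", "kwargs": {
  "series": [
    [0,0,-24,0,0,-0.175,60],
    [0,0,-24,0,0,-0.175,60],
    [0,0,-24,0,0,-0.175,60],
    [0,0,-24,0,0,-0.175,60],
    [0,0,-24,0,0,-0.175,60],
    [0,0,-24,0,0,-0.175,60],
    [0,0,-24,0,0,-0.175,60],
    [50,31,0,0,0,0,60],
    [50,31,0,0,0,0,60],
    [50,31,0,0,0,0,60],
    [50,31,0,0,0,0,60],
    [50,31,0,0,0,0,60]
  ]
}}

```text
time: 1.65
eef_pos: [0.3423, -0.2653, 0.3992]
orientation: [180.0, -0.0, 90.0]
ft_force: [0.2, -1.1, 0.6]
finger_gap: 0.0597
grip_force: 0.0
```

Call:
{"fn": "carry_out", "kwargs": {
  "series": [
    [50,31,0,0,0,0,60],
    [50,31,0,0,0,0,60],
    [50,31,0,0,0,0,60],
    [50,31,0,0,0,0,60],
    [50,31,0,0,0,0,60],
    [50,31,0,0,0,0,60],
    [50,30,0,0,0,0,60],
    [0,0,0,0,0,0,60],
    [0,0,0,0,0,0,60]
  ]
}}

```text
time: 2.78
eef_pos: [0.5571, 0.0829, 0.399]
orientation: [-180.0, 0.0, 90.1]
ft_force: [0.6, 0.2, 0.2]
finger_gap: 0.0599
grip_force: 0.0
```

```bash
cat > snap.py <<'E'
import sys,pickle,cv2
from station import ctrl
n=sys.argv[1];s=ctrl.read_state();p=ctrl.snapshot("wrist");pickle.dump((s,p),open(n+".pkl","wb"))
cv2.imwrite(f"pics/{n}.png",p["pixels"][:,:,::-1]);print(s["time"],s["eef_pos"].round(4),s["orientation"].round(2),s["ft_force"].round(1))
E
python3 snap.py w1
```

```text
2.775 [0.5571 0.0829 0.399 ] [-1.7996e+02  2.0000e-02  9.0080e+01] [0.6 0.2 0.2]
```

View pics/w1.png

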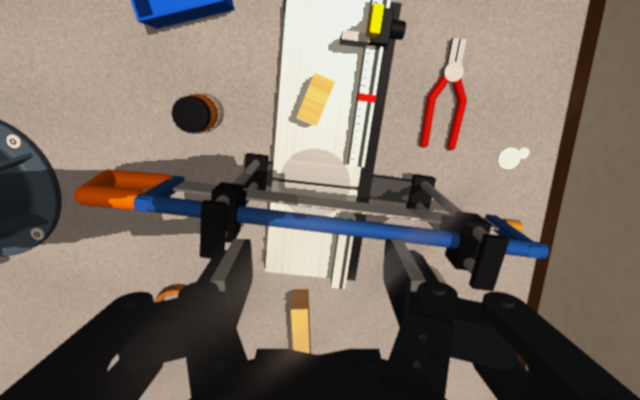

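The wrist view shows the stop (plate 353,36; tab 377,20), tape (367,98), offcut top (315,98), fence line down to (337,287), jar (195,113), and bin's edge (185,12). I'll zoom in.

Run:
```python
import cv2,numpy as np
a=cv2.imread("pics/w1.png")
cv2.imwrite("pics/w1c.png",cv2.resize(a[0:146,270:420],None,fx=4,fy=4,interpolation=cv2.INTER_CUBIC))
```

```text
(no output)
```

View pics/w1c.png

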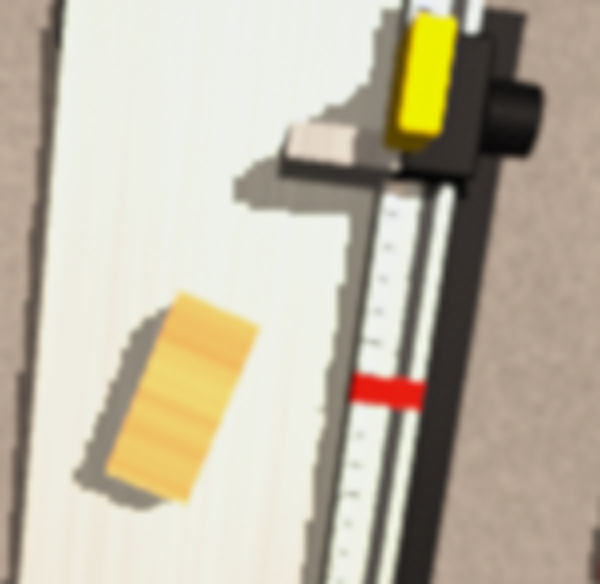

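Run:
```python
import pickle;from h import *
s,p=pickle.load(open("w1.pkl","rb"));c=cam(p,s);s0,d=pickle.load(open("snap0.pkl","rb"))
cr=lambda u,v:((u+.5)/4-.5+270,(v+.5)/4-.5)
F1=onz(c,cr(383,190),.073);F2=onz(c,cr(328,584),.073);F3=onz(c,(332.5,285),.073)
print("fence",F1,F2,F3)
v=F1-F2;v3=F1-F3;print("dir",np.degrees(np.arctan2(-v[0],v[1])),np.degrees(np.arctan2(-v3[0],v3[1])))
# left table edge
a=onz(c,cr(62,20),.045);b=onz(c,cr(20,560),.045);e=onz(c,(267,268),.045);w=a-e
print("table left",a,b,e,np.degrees(np.arctan2(-w[0],w[1])))
print("tape",onz(c,cr(357,375),.073),onz(c,cr(422,382),.073),"lower",onz(c,cr(357,402),.073))
print("face",onz(c,cr(283,159),.1),onz(c,cr(357,166),.1))
q=np.array([onz(c,cr(*u),.105)[:2] for u in((180,290),(260,327),(187,502),(107,470))])
print("off",q.mean(0),np.linalg.norm(np.diff(q,axis=0),axis=1),[np.degrees(np.arctan2(*(q[i]-q[j])[::-1])) for i,j in((0,3),(1,2))])
print("tab top",onz(c,cr(435,72),.135),"bin",[onz(c,u,.055) for u in((144,27),(233,10))],"jar",onz(c,(195,113),.075))
print("batten end",onz(c,(293,291),.06),onz(c,(309,291),.06),onz(c,(309,351),.06),onz(c,(294,351),.06))
# blade / frame
f1=onz(c,(150,203),.215);f2=onz(c,(540,250),.215);print("frame",f1,f2,np.degrees(np.arctan2(*(f2-f1)[1::-1])))
D=cam(d["side"]);S=cam(d["scene"])
im=cv2.cvtColor(d["side"]["pixels"],cv2.COLOR_RGB2HSV);m=cv2.inRange(im,(100,150,60),(125,255,255))
m[:355]=0;m[:,:240]=0;m[:,340:]=0;ys,xs=np.nonzero(m);print(xs.min(),xs.max(),ys.min())
hs=cv2.cvtColor(d["scene"]["pixels"],cv2.COLOR_RGB2HSV);m=cv2.inRange(hs,(100,150,40),(125,255,255));m2=np.zeros_like(m);m2[110:160,340:400]=m[110:160,340:400]
cn=max(cv2.findContours(m2,0,1)[0],key=cv2.contourArea);ap=cv2.approxPolyDP(cn,2.5,True)[:,0];print(ap.tolist())
```

```text
fence [0.61803297 0.20844746 0.073     ] [0.60418072 0.08087708 0.073     ] [ 0.58058984 -0.14121673  0.073     ]
dir -6.1971923356365615 -6.112118884667651
table left [0.51327656 0.26361509 0.045     ] [0.49313675 0.08516117 0.045     ] [ 0.47308781 -0.1271126   0.045     ] -5.872572042326318
tape [0.61174774 0.15110427 0.073     ] [0.63361905 0.14888248 0.073     ] lower [0.61206778 0.14237285 0.073     ]
face [0.58392592 0.21396155 0.1       ] [0.60635447 0.21204239 0.1       ]
off [0.55371547 0.14404944] [0.02694148 0.05790444 0.02734889] [np.float64(66.7228748812262), np.float64(67.11242892079328)]
tab top [0.62288608 0.23118118 0.135     ] bin [array([0.32712906, 0.23472727, 0.055     ]), array([0.44608411, 0.25505907, 0.055     ])] jar [0.39026863 0.12522458 0.075     ]
batten end [ 0.51656502 -0.16080357  0.06      ] [ 0.54283316 -0.16074297  0.06      ] [ 0.54214598 -0.28056843  0.06      ] [ 0.51599164 -0.28063695  0.06      ]
frame [0.38498832 0.04387856 0.215     ] [ 0.79446895 -0.00832001  0.215     ] -7.264603599442803
250 321 359
[[372, 114], [350, 134], [350, 142], [370, 154], [393, 134], [394, 128]]
```

Call:
{"fn": "carry_out", "kwargs": {
  "series": [
    [31,-2,0,0,0,0,50],
    [30,-1,0,0,0,0,50],
    [0,0,0,0,0,0.135,50],
    [0,0,0,0,0,0.135,50],
    [0,0,0,0,0,0.135,50],
    [0,0,60,0,0,0,50],
    [0,0,60,0,0,0,50],
    [0,0,60,0,0,0,50],
    [0,0,50,0,0,0,50],
    [0,0,40,0,0,0,50],
    [0,0,0,0,0,0,50],
    [0,0,0,0,0,0,50]
  ]
}}

```text
time: 4.32
eef_pos: [0.5552, 0.1437, 0.1313]
orientation: [179.9, -0.1, 66.8]
ft_force: [0.0, 0.9, 0.9]
finger_gap: 0.0498
grip_force: 0.0
```

Call:
{"fn": "carry_out", "kwargs": {
  "series": [
    [0,0,37,0,0,0,50],
    [0,0,30,0,0,0,50],
    [0,0,0,0,0,0,50],
    [0,0,0,0,0,0,10],
    [0,0,0,0,0,0,10],
    [0,0,0,0,0,0,10],
    [0,0,0,0,0,0,10],
    [0,0,0,0,0,0,10]
  ]
}}

```text
time: 5.32
eef_pos: [0.5557, 0.1443, 0.0647]
orientation: [179.8, -0.1, 66.9]
ft_force: [-0.5, -0.6, 9.0]
finger_gap: 0.0275
grip_force: 60.0
```

Call:
{"fn": "carry_out", "kwargs": {
  "series": [
    [0,0,-30,0,0,0,10],
    [0,0,-50,0,0,0,10],
    [0,0,-50,0,0,0,10],
    [0,0,0,0,0,-0.143,10],
    [0,0,0,0,0,-0.143,10],
    [0,0,0,0,0,-0.143,10],
    [0,0,0,0,0,-0.143,10],
    [41,-30,0,0,0,0,10],
    [42,-30,0,0,0,0,10],
    [42,-30,0,0,0,0,10],
    [42,-30,0,0,0,0,10],
    [41,-30,0,0,0,0,10]
  ]
}}

```text
time: 6.82
eef_pos: [0.3706, 0.3253, 0.1937]
orientation: [179.9, -0.1, 99.6]
ft_force: [1.1, -0.0, -0.3]
finger_gap: 0.0276
grip_force: 59.2
```

Call:
{"fn": "carry_out", "kwargs": {
  "series": [
    [0,0,0,0,0,0,10],
    [0,0,50,0,0,0,10],
    [0,0,50,0,0,0,10],
    [0,0,40,0,0,0,10],
    [0,0,24,0,0,0,10],
    [0,0,0,0,0,0,10],
    [0,0,0,0,0,0,10],
    [0,0,0,0,0,0,50],
    [0,0,0,0,0,0,50],
    [0,0,0,0,0,0,50],
    [0,0,-60,0,0,0,50],
    [0,0,-60,0,0,0,50]
  ]
}}

```text
time: 8.32
eef_pos: [0.3713, 0.3239, 0.1496]
orientation: [-179.9, 0.0, 99.6]
ft_force: [-0.2, 0.4, -0.9]
finger_gap: 0.0498
grip_force: 0.0
```

Call:
{"fn": "carry_out", "kwargs": {
  "series": [
    [0,0,-30,0,0,0.137,50],
    [0,0,-30,0,0,0.137,50],
    [-6,44,-10,0,0,0,50],
    [-6,44,-10,0,0,0,50],
    [-36,44,-10,0,0,0,50],
    [-36,44,-10,0,0,0,50],
    [-37,45,0,0,0,0,50],
    [-38,38,0,0,0,0,50],
    [0,0,0,0,0,0,50],
    [0,0,0,0,0,0,50]
  ]
}}

```text
time: 9.57
eef_pos: [0.6119, 0.1389, 0.2481]
orientation: [-180.0, -0.0, 83.9]
ft_force: [-0.7, 0.4, 0.1]
finger_gap: 0.0502
grip_force: 0.0
```

```bash
python3 snap.py w2
python3 - <<'E'
import pickle;from h import *
s,p=pickle.load(open("w2.pkl","rb"));c=cam(p,s)
M=(.598,.019,np.radians(-6.1))
print(proj(c,mw(M,[(0,.1328,.073),(22e-3,.1328,.073),(0,.1228,.073),(-.034,.1925,.1),(0,.1925,.1),(0,.2126,.135)])).round(1))
print("bin",[onz(cam(p,s),(0,0),0)])
E
```

```text
9.575 [0.6119 0.1389 0.2481] [-1.7996e+02 -1.0000e-02  8.3920e+01] [-0.7  0.4  0.1]
[[316.7 155.6]
 [339.8 155.7]
 [316.7 165.9]
 [275.6  90.4]
 [316.6  90.4]
 [316.4  60.9]]
bin [array([0.30072998, 0.3348428 , 0.        ])]
```

Run:
```python
import cv2
a=cv2.imread("pics/w2.png")[30:200,245:415];cv2.imwrite("pics/w2c.png",cv2.resize(a,None,fx=3.5,fy=3.5,interpolation=cv2.INTER_CUBIC))
```

```text
(no output)
```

View pics/w2c.png

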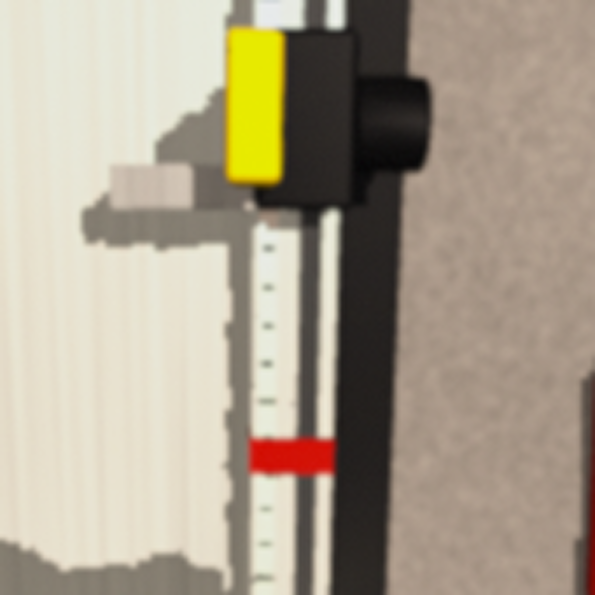

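The crop shows the tape's upper edge at row 154.8 (crop y 438), the plate's lower top edge at row 89 (crop y 208), the tab centre at column 317.6, and the fence edge at column 316.4.

Run:
```python
import pickle;from h import *
s,p=pickle.load(open("w2.pkl","rb"));c=cam(p,s)
cr=lambda u,v:((u+.5)/3.5-.5+245,(v+.5)/3.5-.5+30)
a=np.radians(-6.1);R=np.array([[np.cos(a),np.sin(a)],[-np.sin(a),np.cos(a)]])
im=p["pixels"].astype(float)
f=lambda u,v,z:(R@(onz(c,(u,v),z)[:2]-[.598,.019])*1e3).round(1)
red=(im[140:180,318:338,0]-im[140:180,318:338,1]).mean(1);g=np.diff(red);print(red.round(0))
h=red.max()/2;i=np.nonzero(red>h)[0];r0=140+i[0]-(red[i[0]]-h)/(red[i[0]]-red[i[0]-1]);r1=140+i[-1]+(red[i[-1]]-h)/(red[i[-1]]-red[i[-1]+1])
print("tape rows",r0,r1,f(317,r0,.073),f(317,r1,.073),f(338,r0,.073))
pl=im[80:100,280:298].mean((1,2));print(pl.round(0))
for v in(88.5,89,89.5):print("face",f(285,v,.1))
print("tab",f(*cr(255.5,100),.135),f(*cr(228,100),.135),f(*cr(283,100),.135),f(*cr(255,28),.135),f(*cr(255,183),.135))
print("fence",f(*cr(251,520),.073),f(*cr(251,250),.073),"TCP",R@(s["eef_pos"][:2]-[.598,.019]))
```

```text
[  4.   4.   4.   4.   5.   5.   4.   4.   4.   4.   4.   4.   4.   6.
  30.  96. 169. 195. 195. 194. 194. 194. 194. 190. 158.  88.  25.   4.
   3.   4.   4.   4.   5.   5.   5.   5.   5.   5.   5.   5.]
tape rows 155.02561475409837 164.85841654778886 [  0.2 133.4] [  0.2 123.8] [ 20.3 133.4]
[189. 189. 189. 189. 189. 189. 189. 187. 179. 157. 133. 125. 124. 124.
 124. 124. 124. 124. 126. 142.]
face [-26.1 194. ]
face [-26.1 193.6]
face [-26.2 193.2]
tab [  0.9 214.4] [ -4.7 214.4] [  6.4 214.4] [  0.8 227.8] [  0.8 198.4]
fence [ -0.4 110.5] [ -0.3 183.2] TCP [0.00108963 0.12068519]
```

Call:
{"fn": "carry_out", "kwargs": {
  "series": [
    [47,0,0,0,0,0,50],
    [46,0,0,0,0,0,50],
    [0,0,0,0,0,0,50],
    [0,0,50,0,0,0,50],
    [0,0,50,0,0,0,50],
    [0,0,30,0,0,0,50],
    [0,0,10,0,0,0,50],
    [0,0,0,0,0,0,30],
    [0,0,0,0,0,0,30]
  ]
}}

```text
time: 10.75
eef_pos: [0.6229, 0.2314, 0.11]
orientation: [179.9, -0.1, 83.9]
ft_force: [-0.5, 0.2, -0.0]
finger_gap: 0.0296
grip_force: 0.0
```

Call:
{"fn": "carry_out", "kwargs": {
  "series": [
    [0,0,0,0,0,0,5],
    [0,0,0,0,0,0,5],
    [0,0,0,0,0,0,5],
    [0,0,0,0,0,0,5],
    [0,0,0,0,0,0,5]
  ]
}}

```text
time: 11.38
eef_pos: [0.6215, 0.2314, 0.1098]
orientation: [-179.9, -0.0, 83.9]
ft_force: [-9.1, -0.5, 10.0]
finger_gap: 0.0112
grip_force: 59.2
```

Call:
{"fn": "carry_out", "kwargs": {
  "series": [
    [0,-1.4,0,0,0,0,5],
    [-8,0,0,0,0,0,5],
    [-12,0,0,0,0,0,5],
    [-12,0,0,0,0,0,5],
    [-12,0,0,0,0,0,5],
    [-10,0,0,0,0,0,5],
    [-4,0,0,0,0,0,5],
    [-1,0,0,0,0,0,5],
    [0,0,0,0,0,0,5],
    [0,0,0,0,0,0,5]
  ]
}}

```text
time: 12.62
eef_pos: [0.6149, 0.1736, 0.1098]
orientation: [179.9, -0.1, 83.9]
ft_force: [-4.0, 5.8, 7.7]
finger_gap: 0.0106
grip_force: 59.5
```

```bash
cat > face.py <<'E'
import sys,pickle;from h import *
s,p=pickle.load(open(sys.argv[1]+".pkl","rb"));c=cam(p,s)
a=np.radians(-6.1);R=np.array([[np.cos(a),np.sin(a)],[-np.sin(a),np.cos(a)]])
print("TCP m",(R@(s["eef_pos"][:2]-[.598,.019])*1e3).round(2),s["ft_force"].round(1))
M=(.598,.019,a);print(proj(c,mw(M,[(0,.1334,.073),(0,.1234,.073),(-.034,.1334,.1),(0,.1334,.1)])).round(1))
E
python3 snap.py w3; python3 face.py w3
```

```text
12.625 [0.6149 0.1736 0.1098] [ 1.7992e+02 -1.3000e-01  8.3910e+01] [-4.   5.8  7.7]
TCP m [  0.32 155.56] [-4.   5.8  7.7]
[[317.1 256.7]
 [317.1 271.8]
 [250.7 281.7]
 [317.1 281.6]]
```

Call:
{"fn": "carry_out", "kwargs": {
  "series": [
    [-1,0,0,0,0,0,5],
    [-1,0,0,0,0,0,5],
    [-0.4,0,0,0,0,0,5],
    [0,0,0,0,0,0,5],
    [0,0,0,0,0,0,5]
  ]
}}

```text
time: 13.3
eef_pos: [0.6146, 0.1715, 0.1098]
orientation: [179.9, -0.1, 83.9]
ft_force: [-3.9, 7.3, 7.1]
finger_gap: 0.0109
grip_force: 59.5
```

Call:
{"fn": "carry_out", "kwargs": {
  "series": [
    [1,0,0,0,0,0,5],
    [0,0,0,0,0,0,30],
    [0,0,0,0,0,0,40],
    [0,0,-20,0,0,0,40],
    [0,0,-50,0,0,0,40],
    [-20,0,-50,0,0,0,40],
    [-20,0,-30,0,0,0,40],
    [0,0,0,0,0,0,40],
    [0,0,0,0,0,0,40]
  ]
}}

```text
time: 14.42
eef_pos: [0.6099, 0.1316, 0.2582]
orientation: [-180.0, -0.0, 83.9]
ft_force: [0.8, 0.9, -0.9]
finger_gap: 0.04
grip_force: 0.0
```

```bash
python3 snap.py w4; python3 face.py w4
python3 - <<'E'
import cv2
a=cv2.imread("pics/w4.png")[60:200,250:400];cv2.imwrite("pics/w4c.png",cv2.resize(a,None,fx=4,fy=4,interpolation=cv2.INTER_CUBIC))
E
```

```text
14.425 [0.6099 0.1316 0.2582] [-1.7998e+02 -1.0000e-02  8.3920e+01] [ 0.8  0.9 -0.9]
TCP m [ -0.13 113.2 ] [ 0.8  0.9 -0.9]
[[318.  145.6]
 [317.9 155.7]
 [280.2 150.2]
 [318.  150.2]]
```

View pics/w4c.png

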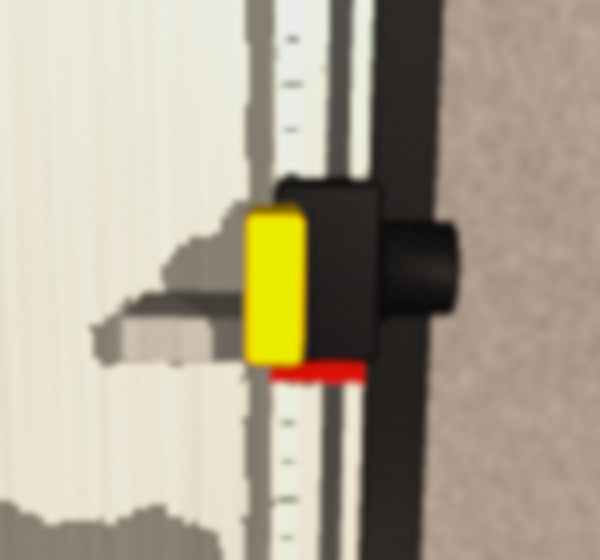

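The plate's front edge is at row ~150 (crop y 361) and the tape's lower edge is at ~155 (crop y 382). Now I'll measure both at sub-pixel precision.

Run:
```python
import pickle;from h import *
a=np.radians(-6.1);R=np.array([[np.cos(a),np.sin(a)],[-np.sin(a),np.cos(a)]])
for n in("w2","w4"):
    s,p=pickle.load(open(n+".pkl","rb"));c=cam(p,s);im=p["pixels"].astype(float)
    f=lambda u,v,z:(R@(onz(c,(u,v),z)[:2]-[.598,.019])*1e3).round(2)
    r=slice(145,175);red=(im[r,322:330,0]-im[r,322:330,1]).mean(1);i=np.nonzero(red>97)[0][-1];v=145+i+(red[i]-97)/(red[i]-red[i+1])
    print("low",v,f(325,v,.073))
    r0=80 if n=="w2" else 140
    pl=im[r0:r0+20,283:298].mean((1));print(pl.mean(1).round(0),(pl[:,0]-pl[:,2]).round(0))
    if n=="w4":
        for v in(149.5,150,150.5):print(v,f(290,v,.1))
```

```text
low 164.78333333333333 [  7.95 123.89]
[190. 189. 190. 189. 189. 189. 189. 188. 179. 156. 133. 125. 124. 124.
 124. 124. 124. 124. 126. 143.] [28. 28. 28. 28. 28. 28. 28. 28. 28. 25. 21. 19. 19. 19. 20. 20. 20. 20.
 20. 22.]
low 155.10450160771705 [  6.96 123.96]
[176. 187. 187. 187. 186. 186. 186. 186. 186. 185. 191. 207. 221. 224.
 224. 224. 224. 224. 224. 224.] [28. 29. 29. 29. 29. 29. 28. 29. 29. 29. 28. 28. 25. 23. 23. 23. 23. 23.
 23. 23.]
149.5 [-25.17 134.06]
150 [-25.18 133.6 ]
150.5 [-25.19 133.15]
```

Call:
{"fn": "carry_out", "kwargs": {
  "series": [
    [0,0,-50,0,0,0,50],
    [0,0,-50,0,0,0,50],
    [-54,-2,0,0,0,0,50],
    [-54,-2,0,0,0,0,50],
    [-54,-2,0,0,0,0,50],
    [-54,-2,0,0,0,0,50],
    [-54,-3,0,0,0,0,50],
    [-54,-3,0,0,0,0,50],
    [-54,-3,0,0,0,0,50],
    [-54,-3,0,0,0,0,50],
    [-54,-3,0,0,0,0,50],
    [-50,0,0,0,0,0,50]
  ]
}}

```text
time: 15.98
eef_pos: [0.5303, -0.4005, 0.3571]
orientation: [-179.9, -0.1, 83.9]
ft_force: [-0.0, -0.2, 0.9]
finger_gap: 0.0502
grip_force: 0.0
```

Call:
{"fn": "carry_out", "kwargs": {
  "series": [
    [0,0,0,0,0,0,50],
    [0,0,0,0,0,0,50]
  ]
}}

```text
time: 16.23
eef_pos: [0.5308, -0.3984, 0.3573]
orientation: [-179.9, -0.1, 83.9]
ft_force: [0.2, -0.7, 0.2]
finger_gap: 0.0504
grip_force: 0.0
```

```bash
python3 snap.py w5
```

```text
16.225 [ 0.5308 -0.3984  0.3573] [-1.7992e+02 -8.0000e-02  8.3950e+01] [ 0.2 -0.7  0.2]
```

View pics/w5.png

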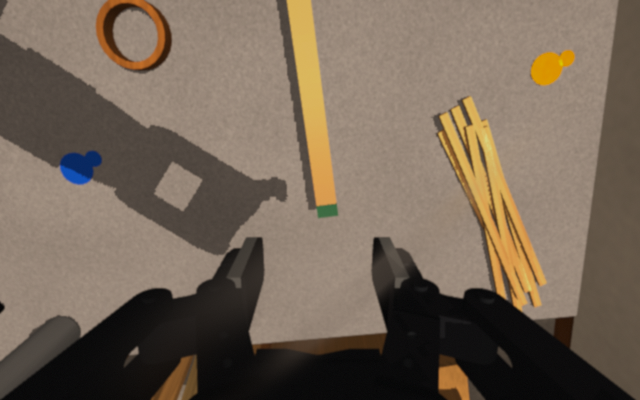

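The batten's top face runs from (300,0) to its green end at (327,210).

Run:
```python
import pickle;from h import *
s,p=pickle.load(open("w5.pkl","rb"));c=cam(p,s)
hs=cv2.cvtColor(p["pixels"],cv2.COLOR_RGB2HSV)
m=cv2.inRange(hs,(8,90,150),(32,255,255));m[:,:270]=0;m[:,350:]=0;m[203:]=0
L=[];Rr=[]
for v in range(5,195,5):
    x=np.nonzero(m[v])[0];L.append(onz(c,(x.min()-.5,v),.06)[:2]);Rr.append(onz(c,(x.max()+.5,v),.06)[:2])
L=np.array(L);Rr=np.array(Rr)
for q in(L,Rr):
    k=np.polyfit(q[:,1],q[:,0],1);print(k,"yaw",-np.degrees(np.arctan(k[0])),"rms",np.std(q[:,0]-np.polyval(k,q[:,1])))
g=cv2.inRange(hs,(40,80,40),(90,255,255));g[:,:300]=0;g[:,350:]=0;g[:190]=0;g[225:]=0
ys,xs=np.nonzero(g);print(xs.min(),xs.max(),ys.min(),ys.max());print("tail",onz(c,(327,ys.max()),.06),onz(c,(327,ys.min()),.06),onz(c,(327,ys.max()),0))
```

```text
[-0.02924999  0.50529368] yaw 1.6754233264796663 rms 0.00035588339957759257
[-0.03035749  0.53382446] yaw 1.7388218573270864 rms 0.0003751567829541463
317 336 205 216
tail [ 0.53327641 -0.49495069  0.06      ] [ 0.53485603 -0.47879929  0.06      ] [ 0.53256605 -0.51783898  0.        ]
```

Call:
{"fn": "carry_out", "kwargs": {
  "series": [
    [0,0,0,0,0,-0.135,50],
    [-7,0.6,50,0,0,0,50],
    [0,0,60,0,0,0,50],
    [0,0,60,0,0,0,50],
    [0,0,60,0,0,0,50],
    [0,0,50,0,0,0,50],
    [0,0,30,0,0,0,50],
    [0,0,13,0,0,0,50],
    [0,0,0,0,0,0,36],
    [0,0,0,0,0,0,36]
  ]
}}

```text
time: 17.52
eef_pos: [0.5322, -0.4064, 0.037]
orientation: [179.9, 0.1, 91.7]
ft_force: [0.9, 0.1, 0.7]
finger_gap: 0.036
grip_force: 0.0
```

Call:
{"fn": "carry_out", "kwargs": {
  "series": [
    [0,0,0,0,0,0,10],
    [0,0,0,0,0,0,10],
    [0,0,0,0,0,0,10],
    [0,0,0,0,0,0,10]
  ]
}}

```text
time: 18.02
eef_pos: [0.5322, -0.4067, 0.0371]
orientation: [179.9, 0.1, 91.7]
ft_force: [-0.9, 1.4, 6.2]
finger_gap: 0.0267
grip_force: 61.0
```

Call:
{"fn": "carry_out", "kwargs": {
  "series": [
    [0,0,-15,0,0,0,10],
    [0,0,-20,0,0,0,10],
    [0,0,-20,0,0,0,10],
    [0,0,0,0,0,0.068,10],
    [0,0,0,0,0,0.068,10],
    [25,0,0,0,0,0,10],
    [40,0,0,0,0,0,10],
    [40,0,0,0,0,0,10],
    [40,0,0,0,0,0,10],
    [25,0,0,0,0,0,10],
    [0,0,0,0,0,0,10],
    [0,0,0,0,0,0,10]
  ]
}}

```text
time: 19.52
eef_pos: [0.5498, -0.2378, 0.0911]
orientation: [179.9, 0.0, 83.9]
ft_force: [-0.9, -0.6, -2.7]
finger_gap: 0.0272
grip_force: 59.7
```

Run:
```python
from station import ctrl
from h import *
import pickle
s=ctrl.read_state();print(s["eef_pos"],s["orientation"],s["ft_force"].round(2),s["wrist_torque"].round(3))
a=np.radians(-6.1);R=np.array([[np.cos(a),np.sin(a)],[-np.sin(a),np.cos(a)]]);print(R@(s["eef_pos"][:2]-[.598,.019]))
p=ctrl.snapshot("side");pickle.dump((s,p),open("s6.pkl","wb"));cv2.imwrite("pics/s6.png",cv2.resize(p["pixels"][120:280,180:400,::-1],None,fx=3.6,fy=3.6,interpolation=cv2.INTER_CUBIC))
```

```text
[ 0.54981297 -0.23778001  0.09114176] [1.79941282e+02 3.45606435e-02 8.38677078e+01] [-0.9  -0.64 -2.72] [-0.107  0.     0.063]
[-0.02062771 -0.26044666]
```

View pics/s6.png

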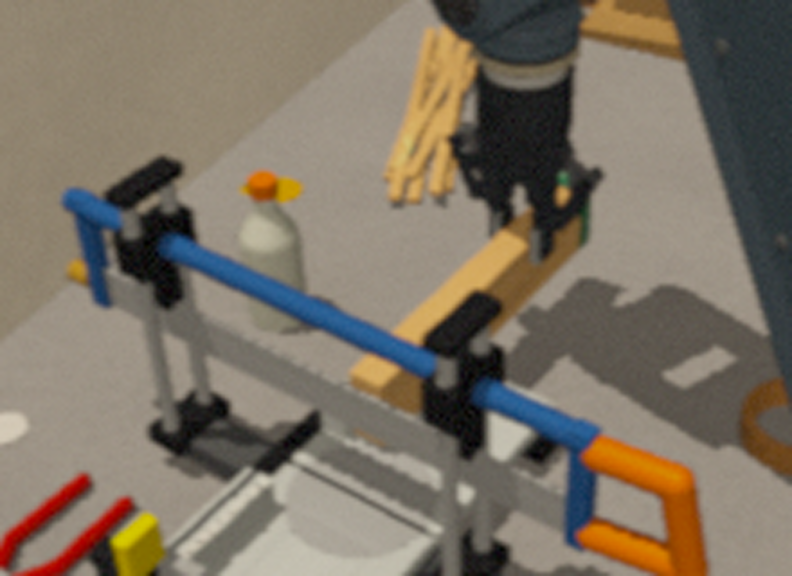

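Run:
```python
import pickle;from h import *
s,p=pickle.load(open("s6.pkl","rb"));c=cam(p);M=(.598,.019,np.radians(-6.1))
cr=lambda u,v:((u+.5)/3.6-.5+180,(v+.5)/3.6-.5+120)
print("seen top corners",cr(353,378),cr(385,390), "top far (by gripper)",cr(517,238))
for z in(.108,.111,.114):print(z,proj(c,mw(M,[(-.0066,-.0505,z),(-.0346,-.0505,z)])).round(1).tolist())
```

```text
seen top corners (277.69444444444446, 224.63888888888889) (286.5833333333333, 227.97222222222223) top far (by gripper) (323.25, 185.75)
0.108 [[277.1, 224.0], [285.8, 228.0]]
0.111 [[277.0, 223.2], [285.7, 227.2]]
0.114 [[276.9, 222.3], [285.6, 226.3]]
```

Call:
{"fn": "carry_out", "kwargs": {
  "series": [
    [10,0,0,0,0,0,10],
    [20,0,0,0,0,0,10],
    [20,0,0,0,0,0,10],
    [20,0,0,0,0,0,10],
    [20,0,0,0,0,0,10],
    [20,0,0,0,0,0,10],
    [15,0,0,0,0,0,10],
    [10,0,0,0,0,0,10],
    [0,0,0,0,0,0,10]
  ]
}}

```text
time: 20.7
eef_pos: [0.5641, -0.1024, 0.0903]
orientation: [180.0, 0.0, 83.9]
ft_force: [-0.3, -0.2, -2.0]
finger_gap: 0.0268
grip_force: 59.7
```

Call:
{"fn": "carry_out", "kwargs": {
  "series": [
    [0,0,3,0,0,0,10],
    [0,0,2,0,0,0,10],
    [0,0,2,0,0,0,10],
    [0,0,0,0,0,0,10]
  ]
}}

```text
time: 21.2
eef_pos: [0.5638, -0.103, 0.0831]
orientation: [-180.0, -0.0, 83.9]
ft_force: [0.5, 0.4, -2.4]
finger_gap: 0.0269
grip_force: 59.7
```

Call:
{"fn": "carry_out", "kwargs": {
  "series": [
    [0,0,1,0,0,0,10],
    [0,0,0,0,0,0,10],
    [0,0,0,0,0,0,10]
  ]
}}

```text
time: 21.58
eef_pos: [0.564, -0.1029, 0.0823]
orientation: [180.0, 0.0, 83.9]
ft_force: [0.3, -0.4, -2.8]
finger_gap: 0.0268
grip_force: 59.7
```

Call:
{"fn": "carry_out", "kwargs": {
  "series": [
    [0,0,1,0,0,0,10],
    [0,0,0,0,0,0,10],
    [0,0,0,0,0,0,10]
  ]
}}

```text
time: 21.95
eef_pos: [0.5641, -0.1029, 0.0821]
orientation: [180.0, 0.0, 83.9]
ft_force: [-4.4, -0.6, 7.0]
finger_gap: 0.0264
grip_force: 60.9
```

Call:
{"fn": "carry_out", "kwargs": {
  "series": [
    [0,0,-1,0,0,0,10],
    [0,2,0,0,0,0,10],
    [0,2,0,0,0,0,10],
    [0,1,0,0,0,0,10],
    [0,0,0,0,0,0,10],
    [0,0,0,0,0,0,10]
  ]
}}

```text
time: 22.7
eef_pos: [0.5689, -0.1034, 0.0822]
orientation: [-180.0, -0.0, 83.9]
ft_force: [-0.8, -0.2, -2.8]
finger_gap: 0.0266
grip_force: 59.9
```

Call:
{"fn": "carry_out", "kwargs": {
  "series": [
    [0,1,0,0,0,0,10],
    [0,0,0,0,0,0,10],
    [0,0,0,0,0,0,10]
  ]
}}

```text
time: 23.08
eef_pos: [0.569, -0.1034, 0.0822]
orientation: [-179.9, -0.0, 83.9]
ft_force: [-5.3, 0.3, 1.6]
finger_gap: 0.0268
grip_force: 60.4
```

Call:
{"fn": "carry_out", "kwargs": {
  "series": [
    [0,-0.6,0,0,0,0,10],
    [0,0,0,0,0,0,40],
    [0,0,0,0,0,0,40],
    [0,0,0,0,0,0,40],
    [-10,0,0,0,0,0,40],
    [-20,0,0,0,0,0,40],
    [-15,0,0,0,0,0,40],
    [0,0,0,0,0,0,40],
    [0,0,0,0,0,0,10],
    [0,0,0,0,0,0,10],
    [0,0,0,0,0,0,10],
    [0,0,0,0,0,0,10]
  ]
}}

```text
time: 24.58
eef_pos: [0.5642, -0.1483, 0.0824]
orientation: [-180.0, 0.0, 83.9]
ft_force: [-4.5, -4.2, 3.7]
finger_gap: 0.0266
grip_force: 59.6
```

Call:
{"fn": "carry_out", "kwargs": {
  "series": [
    [5,0,0,0,0,0,10],
    [10,0,0,0,0,0,10],
    [10,0,0,0,0,0,10],
    [10,0,0,0,0,0,10],
    [5,0,0,0,0,0,10],
    [2,0,0,0,0,0,10],
    [0,0,0,0,0,0,10],
    [0,0,0,0,0,0,10]
  ]
}}

```text
time: 25.58
eef_pos: [0.5687, -0.1061, 0.0824]
orientation: [-180.0, -0.0, 83.9]
ft_force: [-4.8, -0.2, 5.4]
finger_gap: 0.027
grip_force: 59.8
```

Call:
{"fn": "carry_out", "kwargs": {
  "series": [
    [0.7,0,0,0,0,0,10],
    [0.7,0,0,0,0,0,10],
    [0.6,0,0,0,0,0,10],
    [0,0,0,0,0,0,10],
    [0,0,0,0,0,0,10]
  ]
}}

```text
time: 26.2
eef_pos: [0.5689, -0.1047, 0.0824]
orientation: [-180.0, 0.0, 83.9]
ft_force: [-4.7, -5.5, 4.1]
finger_gap: 0.0269
grip_force: 59.8
```

Call:
{"fn": "carry_out", "kwargs": {
  "series": [
    [0.5,0,0,0,0,0,10],
    [0.5,0,0,0,0,0,10],
    [0,0,0,0,0,0,10]
  ]
}}

```text
time: 26.58
eef_pos: [0.569, -0.1038, 0.0824]
orientation: [-180.0, 0.0, 83.9]
ft_force: [-4.1, -5.6, 6.0]
finger_gap: 0.0269
grip_force: 59.8
```

Call:
{"fn": "carry_out", "kwargs": {
  "series": [
    [0,-0.6,-0.5,0,0,0,10],
    [0,0,0,0,0,0,10],
    [0.5,0,0,0,0,0,10],
    [0,0,0,0,0,0,10]
  ]
}}

```text
time: 27.08
eef_pos: [0.5688, -0.1027, 0.0827]
orientation: [-180.0, -0.0, 83.9]
ft_force: [0.9, -0.1, -1.4]
finger_gap: 0.027
grip_force: 59.0
```

Call:
{"fn": "carry_out", "kwargs": {
  "series": [
    [0.5,0,0,0,0,0,10],
    [0,0,0,0,0,0,10],
    [0,0,0,0,0,0,10]
  ]
}}

```text
time: 27.45
eef_pos: [0.5688, -0.1024, 0.0828]
orientation: [-180.0, -0.0, 83.9]
ft_force: [0.4, 0.2, -1.4]
finger_gap: 0.0266
grip_force: 59.0
```

Call:
{"fn": "carry_out", "kwargs": {
  "series": [
    [0.5,0,0,0,0,0,10],
    [0,0,0,0,0,0,10],
    [0,0,0,0,0,0,10]
  ]
}}

```text
time: 27.82
eef_pos: [0.5689, -0.1019, 0.0828]
orientation: [180.0, 0.0, 83.9]
ft_force: [1.2, 0.6, -1.7]
finger_gap: 0.0267
grip_force: 59.0
```

Call:
{"fn": "carry_out", "kwargs": {
  "series": [
    [0.5,0,0,0,0,0,10],
    [0,0,0,0,0,0,10],
    [0,0,0,0,0,0,10]
  ]
}}

```text
time: 28.2
eef_pos: [0.569, -0.1014, 0.0828]
orientation: [180.0, 0.0, 83.9]
ft_force: [-1.0, -0.0, -1.2]
finger_gap: 0.0268
grip_force: 59.0
```

Call:
{"fn": "carry_out", "kwargs": {
  "series": [
    [0.5,0,0,0,0,0,10],
    [0,0,0,0,0,0,10],
    [0,0,0,0,0,0,10]
  ]
}}

```text
time: 28.58
eef_pos: [0.569, -0.1014, 0.0828]
orientation: [180.0, 0.0, 83.9]
ft_force: [-1.2, -5.3, -1.2]
finger_gap: 0.0269
grip_force: 59.1
```

Call:
{"fn": "carry_out", "kwargs": {
  "series": [
    [0.5,0,0,0,0,0,10],
    [0,0,0,0,0,0,10],
    [0,0,0,0,0,0,10]
  ]
}}

```text
time: 28.95
eef_pos: [0.5691, -0.1012, 0.0829]
orientation: [180.0, 0.1, 83.9]
ft_force: [-1.5, -6.7, -1.4]
finger_gap: 0.0271
grip_force: 59.1
```

Call:
{"fn": "carry_out", "kwargs": {
  "series": [
    [-0.4,0.5,0.7,0,0,0,10],
    [0,0,0,0,0,0,10],
    [0,0,0,0,0,0,10],
    [0,0,0,0,0,0,36],
    [0,0,0,0,0,0,36],
    [0,0,0,0,0,0,36]
  ]
}}

```text
time: 29.7
eef_pos: [0.5696, -0.1007, 0.0821]
orientation: [180.0, -0.0, 83.9]
ft_force: [0.1, -0.6, -0.1]
finger_gap: 0.036
grip_force: 0.0
```

Run:
```python
from station import ctrl
from h import *
import pickle
d={n:ctrl.snapshot(n) for n in("side","scene")};pickle.dump(d,open("s7.pkl","wb"))
M=(.598,.019,np.radians(-6.1))
for n in d: print(n,proj(cam(d[n]),mw(M,[(0,-.167,.105),(-.028,-.167,.105),(0,.133,.105),(-.028,.133,.105),(0,.153,.135),(0,.1235,.073)])).round(1).tolist())
```

```text
side [[300.7, 200.4], [309.0, 203.8], [226.0, 269.2], [235.1, 274.4], [217.7, 266.0], [230.8, 275.6]]
scene [[307.5, 216.0], [303.3, 210.2], [381.9, 180.0], [377.2, 174.8], [387.5, 172.1], [378.8, 186.9]]
```

Call:
{"fn": "carry_out", "kwargs": {
  "series": [
    [0,2,-2,0,0,0,36],
    [0,1,0,0,0,0,36],
    [0,1,0,0,0,0,36],
    [0,0,0,0,0,0,36],
    [0,0,0,0,0,0,36]
  ]
}}

```text
time: 30.42
eef_pos: [0.5732, -0.1012, 0.084]
orientation: [-180.0, -0.0, 83.9]
ft_force: [-3.2, 0.4, 1.8]
finger_gap: 0.0358
grip_force: 1.8
```

Call:
{"fn": "carry_out", "kwargs": {
  "series": [
    [0,0.5,0,0,0,0,36],
    [0,0.5,0,0,0,0,36],
    [0,0,0,0,0,0,36],
    [0,0,0,0,0,0,36]
  ]
}}

```text
time: 30.92
eef_pos: [0.5735, -0.1012, 0.084]
orientation: [-179.9, -0.0, 83.9]
ft_force: [-8.2, 1.6, 7.4]
finger_gap: 0.0361
grip_force: 4.1
```

Call:
{"fn": "carry_out", "kwargs": {
  "series": [
    [0,-4,0,0,0,0,36],
    [0,0,0,0,0,0,36],
    [0,0,-40,0,0,0,36],
    [0,0,-60,0,0,0,36],
    [0,0,-60,0,0,0,0],
    [0,0,-60,0,0,0,0],
    [0,0,-56,0,0,0,0],
    [48,-12,0,0,0,0,0],
    [48,-12,0,0,0,0,0],
    [48,-12,0,0,0,0,0],
    [48,-12,0,0,0,0,0],
    [0,0,0,0,0,0,0]
  ]
}}

```text
time: 32.42
eef_pos: [0.543, 0.0977, 0.3603]
orientation: [180.0, -0.0, 84.1]
ft_force: [0.6, -1.0, 0.7]
finger_gap: -0.0
grip_force: 0.0
```

Call:
{"fn": "carry_out", "kwargs": {
  "series": [
    [0,0,0,0,0,0,0],
    [0,0,55,0,0,0,0],
    [0,0,55,0,0,0,0],
    [0,0,55,0,0,0,0],
    [0,0,50,0,0,0,0],
    [0,0,40,0,0,0,0],
    [0,0,30,0,0,0,0],
    [0,0,0,0,0,0,0],
    [0,5,0,0,0,0,0],
    [0,5,0,0,0,0,0],
    [0,0,0,0,0,0,0]
  ]
}}

```text
time: 33.8
eef_pos: [0.5541, 0.0939, 0.076]
orientation: [179.9, -0.0, 83.9]
ft_force: [-0.1, 0.3, 0.4]
finger_gap: -0.0003
grip_force: 0.0
```

Call:
{"fn": "carry_out", "kwargs": {
  "series": [
    [0,3,0,0,0,0,0],
    [0,2,0,0,0,0,0],
    [0,0,0,0,0,0,0],
    [0,0,0,0,0,0,0]
  ]
}}

```text
time: 34.3
eef_pos: [0.5581, 0.0935, 0.0751]
orientation: [-180.0, 0.0, 83.9]
ft_force: [-1.3, 0.6, -0.2]
finger_gap: -0.0002
grip_force: 0.0
```

Call:
{"fn": "carry_out", "kwargs": {
  "series": [
    [0,1,0,0,0,0,0],
    [0,1,0,0,0,0,0],
    [0,0,0,0,0,0,0]
  ]
}}

```text
time: 34.67
eef_pos: [0.5603, 0.0932, 0.0751]
orientation: [180.0, -0.0, 83.9]
ft_force: [-1.1, 0.5, -0.9]
finger_gap: -0.0003
grip_force: 0.0
```

Call:
{"fn": "carry_out", "kwargs": {
  "series": [
    [0,1,0,0,0,0,0],
    [0,0.5,0,0,0,0,0],
    [0,0,0,0,0,0,0]
  ]
}}

```text
time: 35.05
eef_pos: [0.5617, 0.0931, 0.0751]
orientation: [-180.0, 0.0, 83.9]
ft_force: [-0.8, 0.7, -0.4]
finger_gap: 0.0002
grip_force: 0.0
```

Call:
{"fn": "carry_out", "kwargs": {
  "series": [
    [0,1,0,0,0,0,0],
    [0,1,0,0,0,0,0],
    [0,0,0,0,0,0,0]
  ]
}}

```text
time: 35.42
eef_pos: [0.5637, 0.0929, 0.0751]
orientation: [-180.0, -0.0, 83.9]
ft_force: [-0.2, 1.6, 1.0]
finger_gap: 0.0002
grip_force: 0.3
```

Call:
{"fn": "carry_out", "kwargs": {
  "series": [
    [0,1,0,0,0,0,0],
    [0,0.5,0,0,0,0,0],
    [0,0,0,0,0,0,0]
  ]
}}

```text
time: 35.8
eef_pos: [0.564, 0.0929, 0.0751]
orientation: [-179.8, 0.0, 83.9]
ft_force: [-7.7, 0.7, 5.4]
finger_gap: 0.0
grip_force: 4.1
```

```bash
python3 snap.py w8
```

```text
35.8 [0.564  0.0929 0.0751] [-1.7984e+02  1.0000e-02  8.3870e+01] [-7.7  0.7  5.4]
```

Call:
{"fn": "carry_out", "kwargs": {
  "series": [
    [0,-4,0,0,0,0,0],
    [0,-10,0,0,0,0,0],
    [0,0,0,0,0,0,0],
    [0,0,-55,0,0,0,0],
    [0,0,-60,0,0,0,0],
    [0,0,-60,0,0,0,0],
    [0,0,-60,0,0,0,0],
    [0,30,-50,0,0,0,40],
    [-10,20,0,0,0,0,40],
    [-10,0,0,0,0,0,40],
    [0,0,0,0,0,0,40],
    [0,0,0,0,0,0,40]
  ]
}}

```text
time: 37.35
eef_pos: [0.5982, 0.0692, 0.3598]
orientation: [-180.0, -0.0, 83.9]
ft_force: [-0.0, 0.3, 0.3]
finger_gap: 0.0399
grip_force: 0.0
```

```bash
python3 snap.py w9
python3 - <<'E'
import pickle;from h import *
a=np.radians(-6.1);R=np.array([[np.cos(a),np.sin(a)],[-np.sin(a),np.cos(a)]])
s,p=pickle.load(open("w9.pkl","rb"));c=cam(p,s);hs=cv2.cvtColor(p["pixels"],cv2.COLOR_RGB2HSV);M=(.598,.019,a)
f=lambda u,v,z:(R@(onz(c,(u,v),z)[:2]-[.598,.019])*1e3).round(1)
m=cv2.inRange(hs,(8,80,120),(32,255,255))
n,l,st,_=cv2.connectedComponentsWithStats(m)
for i in range(1,n):
    if st[i,4]>150:print(st[i].tolist())
pr=proj(c,mw(M,[(-.028,.133,.105),(0,.133,.105),(0,.03,.105),(0,-.167,.105)]));print("pred",pr.round(1).tolist())
u0,u1=pr[0,0],pr[1,0]
v0=int(pr[0,1])
for v in range(v0-8,v0+60,4):
    x=np.nonzero(m[v,int(u0)-15:int(u1)+15])[0]
    if len(x)>5:x=x+int(u0)-15;print(v,x.min(),x.max(),f(x.min()-.5,v,.105),f(x.max()+.5,v,.105))
uc=int((u0+u1)/2);print("end rows",p["pixels"][v0-10:v0+8,uc-4:uc+4].mean(1).round(0).tolist())
for v in range(v0-3,v0+4):print(v,f(uc,v,.105),f(uc,v,.1))
b=cv2.inRange(hs,(8,80,120),(32,255,255))
E
```

```text
37.35 [0.5982 0.0692 0.3598] [-179.96   -0.     83.87] [-0.   0.3  0.3]
[317, 42, 13, 34, 413]
[297, 79, 26, 122, 2950]
[143, 101, 35, 31, 228]
[8, 191, 117, 45, 2646]
[497, 202, 23, 15, 194]
[298, 212, 24, 10, 226]
[298, 240, 23, 59, 1281]
[431, 375, 19, 25, 230]
pred [[297.5, 80.1], [322.4, 80.1], [322.1, 169.6], [321.6, 309.1]]
72 317 328 [ -6.6 141.6] [  6.7 141.6]
80 297 322 [-29.1 133.1] [1.000e-01 1.331e+02]
84 297 322 [-29.2 128.8] [1.000e-01 1.288e+02]
88 297 322 [-29.3 124.5] [1.000e-01 1.245e+02]
92 297 321 [-29.4 120.2] [ -1.  120.1]
96 297 321 [-29.4 115.8] [ -1.  115.8]
100 297 321 [-29.5 111.4] [ -1.  111.4]
104 297 321 [-29.6 107. ] [ -1. 107.]
108 297 320 [-29.7 102.5] [ -2.1 102.5]
112 297 320 [-29.8  98. ] [-2.1 98. ]
116 297 321 [-29.8  93.5] [-0.9 93.5]
120 297 320 [-29.9  89. ] [-2.1 89. ]
124 297 320 [-30.   84.4] [-2.1 84.4]
128 297 320 [-30.1  79.8] [-2.  79.8]
132 297 320 [-30.2  75.1] [-2.  75.1]
136 297 320 [-30.3  70.5] [-2.  70.5]
end rows [[172.0, 162.0, 148.0], [190.0, 178.0, 164.0], [198.0, 187.0, 173.0], [199.0, 189.0, 175.0], [199.0, 188.0, 174.0], [198.0, 188.0, 175.0], [199.0, 189.0, 175.0], [203.0, 192.0, 178.0], [210.0, 199.0, 182.0], [223.0, 206.0, 174.0], [239.0, 216.0, 147.0], [245.0, 223.0, 126.0], [247.0, 225.0, 122.0], [247.0, 224.0, 122.0], [247.0, 224.0, 122.0], [247.0, 224.0, 122.0], [247.0, 223.0, 121.0], [247.0, 224.0, 120.0]]
77 [-15.1 136.3] [-15.2 136.5]
78 [-15.1 135.2] [-15.2 135.4]
79 [-15.1 134.1] [-15.2 134.3]
80 [-15.1 133.1] [-15.2 133.2]
81 [-15.1 132. ] [-15.2 132.1]
82 [-15.1 130.9] [-15.2 131.1]
83 [-15.1 129.9] [-15.2 130. ]
```

Run:
```python
import pickle;from h import *
a=np.radians(-6.1);R=np.array([[np.cos(a),np.sin(a)],[-np.sin(a),np.cos(a)]])
s,p=pickle.load(open("w9.pkl","rb"));c=cam(p,s);im=p["pixels"].astype(float);sat=im[:,:,0]-im[:,:,2]
f=lambda u,v,z:(R@(onz(c,(u,v),z)[:2]-[.598,.019])*1e3)
for v in list(range(83,145,6))+list(range(150,200,10))+[214,218]+list(range(244,298,6)):
    r=sat[v-1:v+2].mean(0);mid=r[303:316].mean();h=(mid+r[284:291].mean())/2
    i=303
    while r[i]>h:i-=1
    L=i+(h-r[i])/(r[i+1]-r[i]);h2=(mid+25)/2;j=315
    while r[j]>h2:j+=1
    Q=j-(h2-r[j])/(r[j-1]-r[j]);print(v,round(L,1),round(Q,1),f(L,v,.105).round(1),f(Q,v,.105)[0].round(1),r[284:291].mean().round(),r[324:330].round())
```

```text
83 296.5 341.1 [-29.1 129.9] 21.0 20.0 [131. 135. 143. 146. 146. 146.]
89 296.5 322.9 [-29.3 123.4] 0.6 19.0 [75. 81. 92. 92. 85. 82.]
95 296.5 321.2 [-29.4 116.9] -1.3 15.0 [3. 3. 4. 5. 7. 7.]
101 296.5 321.2 [-29.5 110.3] -1.3 17.0 [4. 4. 4. 5. 7. 8.]
107 296.8 321.1 [-29.3 103.6] -1.4 17.0 [5. 5. 5. 6. 8. 8.]
113 296.8 321.1 [-29.5  96.9] -1.4 16.0 [8. 8. 9. 8. 9. 8.]
119 296.8 321.0 [-29.6  90.1] -1.5 16.0 [4. 5. 5. 7. 8. 9.]
125 296.8 320.9 [-29.7  83.2] -1.6 18.0 [ 5.  5.  6.  8.  9. 10.]
131 297.0 320.8 [-29.5  76.3] -1.7 18.0 [ 9.  9.  8.  9. 10. 10.]
137 297.0 320.8 [-29.7  69.3] -1.7 16.0 [ 7.  7.  7.  9. 10. 11.]
143 297.0 320.9 [-29.8  62.2] -1.6 19.0 [ 5.  5.  7.  9. 11. 12.]
150 297.0 320.7 [-30.   53.9] -1.7 28.0 [ 5.  6.  7. 10. 12. 12.]
160 297.3 320.6 [-29.9  41.8] -1.9 28.0 [ 7.  8. 10. 13. 14. 14.]
170 297.3 320.7 [-30.1  29.5] -1.7 29.0 [24. 19. 16. 16. 16. 17.]
180 297.5 320.7 [-30.  17.] -1.6 28.0 [30. 30. 30. 26. 20. 18.]
190 297.5 320.7 [-30.3   4.2] -1.6 20.0 [30. 30. 29. 24. 19. 16.]
214 298.3 320.4 [-29.7 -27.3] -1.9 30.0 [22. 22. 22. 22. 22. 21.]
218 298.2 320.3 [-29.9 -32.7] -2.1 29.0 [26. 27. 26. 26. 26. 23.]
244 298.1 320.0 [-30.7 -68.7] -2.4 21.0 [20. 20. 20. 21. 29. 25.]
250 298.2 319.9 [-30.8 -77.3] -2.4 22.0 [20. 20. 20. 20. 29. 26.]
256 298.4 319.9 [-30.6 -85.9] -2.5 23.0 [20. 20. 20. 21. 31. 26.]
262 298.4 319.7 [-30.8 -94.7] -2.7 22.0 [19. 19. 19. 20. 30. 25.]
268 298.4 319.7 [ -31.  -103.5] -2.7 22.0 [18. 18. 18. 22. 30. 23.]
274 298.4 319.6 [ -31.1 -112.5] -2.8 21.0 [17. 17. 17. 21. 29. 21.]
280 298.6 319.6 [ -31.  -121.5] -2.8 20.0 [17. 17. 17. 21. 30. 21.]
286 298.8 319.4 [ -30.8 -130.7] -3.1 37.0 [16. 16. 16. 24. 28. 19.]
292 298.8 319.4 [ -31.  -139.9] -3.1 37.0 [16. 16. 16. 23. 28. 20.]
```

Run:
```python
import pickle;from h import *
a=np.radians(-6.1);R=np.array([[np.cos(a),np.sin(a)],[-np.sin(a),np.cos(a)]])
s,p=pickle.load(open("w9.pkl","rb"));c=cam(p,s);g=p["pixels"].astype(float).mean(2)
M=(.598,.019,a)
for y in(.11,.06,-.07,-.13):
    uv=proj(c,mw(M,[(0,y,.073),(.022,y,.073),(0,y,.045)]));v=int(round(uv[0,1]))
    print(y,uv.round(1).tolist());print("  ",v,g[v-1:v+2,314:348].mean(0).round().astype(int).tolist())
```

```text
0.11 [[322.0, 100.5], [339.8, 100.5], [321.8, 99.9]]
   100 [197, 197, 197, 197, 197, 197, 198, 207, 226, 240, 244, 244, 244, 244, 244, 244, 243, 228, 158, 97, 89, 112, 184, 238, 245, 235, 156, 63, 43, 45, 45, 46, 45, 45]
0.06 [[321.9, 141.0], [339.1, 141.0], [321.7, 138.0]]
   141 [198, 198, 197, 197, 197, 198, 202, 217, 234, 243, 245, 245, 244, 243, 243, 243, 231, 172, 105, 86, 107, 178, 235, 244, 232, 152, 57, 35, 38, 38, 38, 38, 39, 38]
-0.07 [[321.6, 234.8], [337.4, 234.8], [321.4, 226.9]]
   235 [98, 99, 100, 100, 100, 99, 99, 99, 99, 102, 107, 110, 110, 110, 109, 109, 109, 109, 109, 109, 108, 108, 108, 107, 107, 107, 107, 106, 107, 106, 106, 106, 106, 106]
-0.13 [[321.4, 273.2], [336.7, 273.2], [321.3, 263.6]]
   273 [184, 183, 184, 184, 183, 189, 207, 228, 235, 235, 235, 235, 236, 231, 202, 135, 87, 92, 155, 221, 230, 193, 109, 42, 29, 31, 31, 32, 32, 32, 33, 35, 59, 112]
```

Run:
```python
import pickle;from h import *
from station import ctrl
a=np.radians(-6.1);R=np.array([[np.cos(a),np.sin(a)],[-np.sin(a),np.cos(a)]])
s,p=pickle.load(open("w9.pkl","rb"));c=cam(p,s);im=p["pixels"].astype(float)
red=(im[75:105,326:336,0]-im[75:105,326:336,1]).mean(1);h=red.max()/2;i=np.nonzero(red>h)[0][-1];v=75+i+(red[i]-h)/(red[i]-red[i+1])
print(red.round().astype(int).tolist(),"tape low y",R@(onz(c,(330,v),.073)[:2]-[.598,.019]))
for n in("scene","side"):
    q=ctrl.snapshot(n);C=cam(q);m=cv2.inRange(cv2.cvtColor(q["pixels"],cv2.COLOR_RGB2HSV),(8,90,110),(28,255,255))
    u=proj(C,[[.373,.324,.06],[.39,.125,.075]]).round().astype(int);print(n,u.tolist(),m[max(u[0,1]-12,0):u[0,1]+12,u[0,0]-12:u[0,0]+12].sum()/255)
```

```text
[7, 5, 4, 3, 9, 44, 91, 120, 139, 173, 206, 211, 205, 167, 80, 14, 0, 0, 0, 0, 0, 0, 0, 0, 0, 0, 0, 0, 1, 1] tape low y [0.00970422 0.12388511]
scene [[373, 131], [336, 153]] 54.0
side [[277, 395], [317, 306]] 280.0
```

```bash
python3 -c "
from station import ctrl
print(ctrl.hand_in())"
```

```text
the job is handed in; nothing more can be done
None
```

The job is handed in at about 37 s: the offcut is in the bin, the stop's face measures within about 1 mm of the tape edge, and the batten butts the stop, pressed flush to the fence; the final checks were numerical, from camera images and contact forces.

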